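# Find the stamped crate and push it to dispatch

## Robot

A 7-joint arm with a two-finger parallel gripper is mounted at the origin on the work surface. World frame = base frame: x ahead of the robot, y to its left, z up, the work surface at z = 0. Lengths are in m, angles in rad, forces in N, time in s.
With the tool pointing down it reaches from about 0.425 to 0.875 m from the base axis. Payload 4.7 kg.
Tool frame: the origin (TCP) lies midway between the tips of the shut fingers; the grasp point (between the pads) lies 19 mm behind it; x points along the fingers, y is the direction in which the jaws open and shut, and the axes are right-handed (so a half turn about x gives the same grasp; the last joint's range is limited). The gripper opens to 87 mm and grips with 3 to 60 N. Pads are 19 mm wide; open, the fingers measure 117 mm over their backs; the gripper's body (75 mm by 190 mm) begins 51 mm behind the grasp point.
Start: joints at [-1.175, 0.321, -0.07, 1.45, 0.023, 1.371, -0.057], TCP at [0.242, 0.603, 0.223] pointing down, gripper open.
Joint ranges: [-2.86, 2.86], [-0.3, 2.09], [-1.38, 1.24], [0.06, 2.45], [-1.56, 4.7], [0.09, 2.05], [-2.69, 2.69]. Speed limits (rad/s): [2.57, 2.57, 3.14, 3.14, 3.14, 3.14, 3.14].

## Interface

Orientations are given as a rotation vector (axis times angle).
In Python, from bench import ctrl gives the robot as it stands. The module is installed in compiled form; this text tells all that it offers.
- The arm moves only by the tool servo_tool, never from a script. Its arguments are lists of equal length, an entry for each row: "dp": the shift along the tool's x, y, z in units of 25 mm (1.0 is 25 mm), a list of three; "yaw": the turn about the tool's x in units of 6 degrees (1.0 is 6 degrees). A call has exactly 5 rows; each row shifts and turns the commanded pose from where the row before left it, along the tool's axes as they then stand; what a row does not reach is not made up. A row lasts 1/10 s, in which the tool goes at most 50 mm and 8.59 degrees, less where a joint would pass 70% of its speed; a pose out of reach is approached as far as the arm can. A call is refused whole if a number of a shift passes 1 or a number of a turn 1, either way. A call with a gripper value outside its range is refused whole. "fingers" is the opening, from 0 (shut) to 1 (fully open), set as the call begins (left out, the last holds). The fingers move at their own pace and stop on an object; "grip_force" is the grip in N (left out, the last holds). Time passes only in rows, so rows that do not move let the fingers close, or fill a call up. It gives the time, the measured TCP pose, the force and the opening at its end, in the units of the state.
- ctrl.get_state(): the state, without advancing time (a new reading comes with each control period).
- ctrl.get_image(name): name is "scene" or "top" or "wrist"; returns (picture, depth): 400x640x3 uint8, red, green, blue; 400x640 float32, m along the optical axis (not along the pixel's ray), 0 where there is no reading.
- ctrl.camera_info(name): a dict with "fx", "fy", "cx", "cy" (pixels), "extrinsics" (4x4, takes a point from world to camera coordinates); the wrist camera has in their place "hand_eye" (4x4, takes a point from camera to tool coordinates, whose origin is the TCP and whose axes are the tool frame's). Camera axes: x right, y down, z forward; pixel columns grow to the right and rows downward; lengths in m; the calibration is good to about 2 mm. A picture is of the moment at which its call begins: read the wrist's pose just before it. camera_info takes no time and is no camera call.
- ctrl.close_job(): hands the job in, once; it reports no verdict.
Trained networks look in the newest picture that a camera, given by its name, has taken for a name from the list of things; names that differ only in an ending like _2 or _b are one class to them, and where a whole thing is asked for, a point or a joint stands for the part that bears it (a point fixed in the world has none). Each returns a list of dicts, best first, with "score" (0 to 1); they miss things now and then, are a little off and sometimes report something else, mostly with a low value. They report only what shows in the picture. A call takes as long as a camera call. They do not tell look-alikes from the thing itself.
- ctrl.search_frame(camera, label): "extent" ([left, top, right, bottom] in pixels, round what is visible of it).
- ctrl.cut_out(camera, label): "region" (400x640 bool, what is visible of it) and "extent" ([left, top, right, bottom] in pixels, round what is visible of it).
The state is a dict: "time": time; "joint_positions": joint angles; "qd": joint speeds; "joint_torque": joint torques, N m; "position": TCP position; "tool_rot": TCP orientation; "ft_force": force on the tool from outside, world axes, zero at the start; "torque": the same for the moment, N m; "grip_width": opening from 0.0 (shut) to 1.0 (fully open).
Only numpy, scipy, OpenCV 4.12 (cv2) and the standard library are available. Lean on these libraries where they do the work, as an engineer would, in place of code of your own. Each camera call takes 0.05 s, during which the arm holds its last target.

## Task

One of the two toy-parts crates is stamped red underneath: with a fingertip, tip the left-hand crate (left as the robot faces the bench) up toward the robot against the bench stop, at least half-way to upright so its underside shows, and lower it gently back flat, then do the same with the right-hand crate. Then push the stamped crate away from the robot until its far edge stands on the yellow dispatch line along its whole width, leaving the other crate at the bench stop. Never lift a crate off the bench or tip it right over, and leave everything else where it is.

Things in the scene. Friction and masses are not known exactly. Their poses are not given: they have to be found in the camera images.
- crate_a: Plywood toy-parts crate, one of two alike, 150 (x) by 150 (y); origin at the centre of its base, x pointing away from the bench stop. Its -x board is 12 thick and 90 high, the other walls 65 high. The floor is level (11 up) and free for 68 next to the high board, then slopes up at 32 degrees to the far end, with fixed toy blanks on it up to 58 high. Push it low (below 50). About 0.45 kg.
- crate_b: Plywood toy-parts crate, one of two alike, 150 (x) by 150 (y); origin at the centre of its base, x pointing away from the bench stop. Its -x board is 12 thick and 90 high, the other walls 65 high. The floor is level (11 up) and free for 68 next to the high board, then slopes up at 32 degrees to the far end, with fixed toy blanks on it up to 58 high. Push it low (below 50). About 0.45 kg.
- stamp (a point): Centre of the stamp: a red-framed white panel with a red dot, 66 x 120, under the sloping floor of one crate only, facing down and away from the robot; 42 mm ahead (+x) of that crate's origin and 20 up. The crate whose origin is within 60 mm of this point is the stamped one; the other's slope is bare wood. Cameras see it only while the crate is tipped.
- stop: The bench stop: a dark wooden batten fixed to the bench, 620 long (its y), 40 wide, 10 high. Origin at bench level in the middle of its crate-side face; x points from it to the crates, which stand with their high boards about 1 mm from that face.
- line: The dispatch line: a flat yellow strip painted on the bench, 50 wide (its x) and 800 long (its y); origin at its centre. Lies beyond the crates.
- crate_a_foot (a point): Middle of the bottom edge of crate_a's high board, 75 mm behind (-x) its origin. The crate tips about this edge when the inner face of the high board is pulled toward the robot near its top (about 5 N), the stop holding the edge. Centre of mass about 76 ahead of this edge and 34 up: let go below about 60 degrees it falls back flat.
- crate_b_foot (a point): Middle of the bottom edge of crate_b's high board, 75 mm behind (-x) its origin. The crate tips about this edge when the inner face of the high board is pulled toward the robot near its top (about 5 N), the stop holding the edge. Centre of mass about 76 ahead of this edge and 34 up: let go below about 60 degrees it falls back flat.
- crate_a_far_left (a point): Left (+y) end of the bottom far (+x) edge of crate_a, 75 mm ahead of and 75 mm beside its origin.
- crate_a_far_right (a point): Right (-y) end of the bottom far (+x) edge of crate_a, 75 mm ahead of and 75 mm beside its origin.
- crate_b_far_left (a point): Left (+y) end of the bottom far (+x) edge of crate_b, 75 mm ahead of and 75 mm beside its origin.
- crate_b_far_right (a point): Right (-y) end of the bottom far (+x) edge of crate_b, 75 mm ahead of and 75 mm beside its origin.
- block: Loose wooden block 70 x 40 x 40, between the two crates; origin at the centre of its underside.
- glue: Loose yellow glue bottle, 56 diameter, 150 high, left side; origin at the centre of its base.
- brush: Loose paint brush lying along its x, right side, about 200 long, 42 wide, 20 high; origin below its middle.
- driver: Loose red-handled screwdriver lying along its x, left side, about 200 long, 26 high; origin below its middle.
- tin: Loose small paint tin, 70 diameter, 80 high, right side; origin at the centre of its base.
- blank: Loose wooden blank 60 (x) x 45 x 30, on the robot's side of the bench stop, near its middle; origin at the centre of its underside.
Not all that is in view belongs to the job. Leave any orange or pink look-alike of the crate_b alone.

How it is judged:
By the outcome, as a careful person would: the job done as asked, in the order asked, and still so for the second after the job is handed in, with the robot touching nothing.
It also fails if it takes over 72 s, if anything falls off the work surface, if the arm or the gripper's body presses on something with over 40 N, if the wrist force passes 120 N, or if a joint passes its speed limit or range.

## Working session

There is one attempt and no reset: what is moved stays moved. The work goes in short steps, Python scripts to look and compute and a tool call to move; the robot and the scene stay as the last step left them, time stands still between calls to the robot, and variables do not carry over. Pictures are saved under pics/ and viewed, and the job is handed in when it is done.

Besides the shell and the picture viewer there is one more tool, called after ">>>" as a command line: name --pt "numbers of a row" for each row, then --argument value for the rest. servo_tool: Moves the arm, as the interface text tells. Its arguments: {"type":"object","properties":{"dp":{"type":"array","items":{"type":"array","items":{"type":"number"}}},"yaw":{"type":"array","items":{"type":"number"}},"fingers":{"type":"number"},"grip_force":{"type":"number"}},"required":["dp","yaw"]}

```bash
mkdir -p pics; ls
python3 - <<'E'
from bench import ctrl
import cv2,numpy as np
s=ctrl.get_state()
for k,v in s.items(): print(k,np.round(v,4))
for c in ["scene","top"]:
    im,d=ctrl.get_image(c); cv2.imwrite(f"pics/{c}0.png",im[:,:,::-1]); np.save(f"{c}0.npy",d)
    i=ctrl.camera_info(c); print(c,{k:np.round(v,3).tolist() for k,v in i.items()})
print(ctrl.camera_info("wrist"))
print(ctrl.get_state()['time'])
E
```

```text
pics
time 0.0
joint_positions [-1.1749  0.3218 -0.0701  1.4517  0.0226  1.3708 -0.0569]
qd [ 0.0006  0.0002 -0.0017  0.0001 -0.001   0.0001 -0.0004]
joint_torque [-4.00000e-04 -4.91283e+01 -4.04300e-01 -3.12532e+01 -6.41000e-02
  4.36000e-02  2.00000e-04]
position [0.242  0.6027 0.2215]
tool_rot [ 0.298   1.5502 -0.301 ]
ft_force [-0.6149  0.2582 -0.2427]
torque [ 0.0175 -0.0191  0.0017]
grip_width 1.0016
scene {'fx': 369.481, 'fy': 369.481, 'cx': 320.893, 'cy': 200.611, 'extrinsics': [[0.167, 0.986, 0.003, -0.016], [0.52, -0.086, -0.85, -0.234], [-0.838, 0.144, -0.527, 1.806], [0.0, 0.0, 0.0, 1.0]]}
top {'fx': 385.27, 'fy': 385.27, 'cx': 315.675, 'cy': 201.897, 'extrinsics': [[0.018, -1.0, 0.013, -0.086], [-0.995, -0.019, -0.096, 0.515], [0.096, -0.012, -0.995, 1.23], [0.0, 0.0, 0.0, 1.0]]}
{'fx': 316.34527676937427, 'fy': 316.34527676937427, 'cx': 318.03698966320604, 'cy': 194.2998058214079, 'hand_eye': array([[ 1.04087994e-03, -2.72851358e-01,  9.62055639e-01,
        -1.62044718e-01],
       [ 9.99999453e-01,  1.82668855e-04, -1.03012538e-03,
        -1.00335122e-03],
       [ 1.05333506e-04,  9.62056185e-01,  2.72851399e-01,
        -7.48554220e-02],
       [ 0.00000000e+00,  0.00000000e+00,  0.00000000e+00,
         1.00000000e+00]])}
0.1
```

View pics/scene0.png

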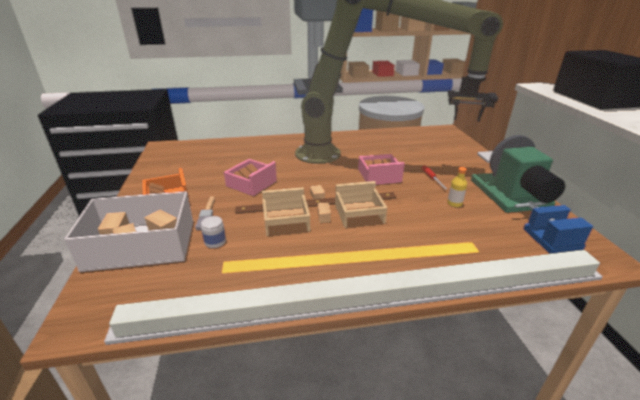

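View pics/top0.png

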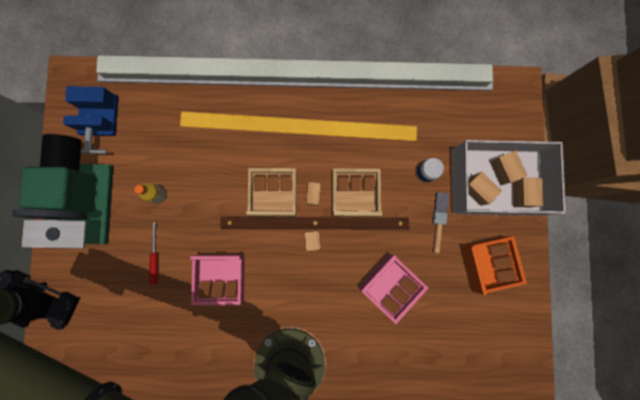

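```bash
cat > h.py <<'E'
import numpy as np, cv2
from scipy.spatial.transform import Rotation as R
from bench import ctrl
def pts(c,d,rows,cols):
    i=ctrl.camera_info(c); z=d[rows,cols]
    p=np.stack([(cols-i['cx'])/i['fx']*z,(rows-i['cy'])/i['fy']*z,z],-1)
    T=np.linalg.inv(i['extrinsics']) 
    return p@T[:3,:3].T+T[:3,3]
def proj(c,P):
    i=ctrl.camera_info(c); T=i['extrinsics']; q=np.asarray(P)@T[:3,:3].T+T[:3,3]
    return np.stack([q[...,0]/q[...,2]*i['fx']+i['cx'],q[...,1]/q[...,2]*i['fy']+i['cy']],-1)
E
python3 - <<'E'
from h import *
for n in ["crate_a","stop","line","block","blank"]:
    for r in ctrl.search_frame("top",n): print(n,round(r['score'],2),np.round(r['extent']))
print(R.from_rotvec(ctrl.get_state()['tool_rot']).as_matrix().round(3))
E
```

```text
crate_a 0.94 [462. 239. 526. 293.]
crate_a 0.77 [355. 256. 426. 321.]
crate_a 0.75 [332. 168. 381. 220.]
crate_a 0.71 [246. 170. 293. 214.]
crate_a 0.55 [188. 251. 245. 306.]
stop 0.93 [222. 218. 410. 229.]
line 0.79 [182. 112. 417. 140.]
block 0.54 [309. 182. 318. 204.]
blank 0.83 [306. 232. 323. 250.]
[[-0.     0.373  0.928]
 [-0.     0.928 -0.373]
 [-1.    -0.     0.   ]]
```

```bash
cat > m.py <<'E'
from h import *
im=cv2.imread("pics/top0.png"); d=np.load("top0.npy")
hsv=cv2.cvtColor(im,cv2.COLOR_BGR2HSV)
def rect(m,name):
    r,c=np.nonzero(m); P=pts("top",d,r,c); 
    (cx,cy),(w,h),a=cv2.minAreaRect(P[:,:2].astype(np.float32))
    print(name,"c",round(cx,4),round(cy,4),"wh",round(w,4),round(h,4),"a",round(a,2),"z",np.percentile(P[:,2],[5,50,95]).round(3)); return P
Y=(hsv[...,0]>20)&(hsv[...,0]<32)&(hsv[...,1]>170)&(hsv[...,2]>150); Y[160:]=0
rect(Y,"line")
for n,e in [("L",(235,155,305,220)),("R",(322,155,392,220))]:
    rr,cc=np.mgrid[e[1]:e[3],e[0]:e[2]]; P=pts("top",d,rr,cc).reshape(-1,3)
    for lo,hi in [(.05,.1),(.082,.1),(.057,.07)]:
        Q=P[(P[:,2]>lo)&(P[:,2]<hi)]
        if len(Q)<5: continue
        (cx,cy),(w,h),a=cv2.minAreaRect(Q[:,:2].astype(np.float32))
        print(n,lo,"c",round(cx,4),round(cy,4),"wh",round(w,4),round(h,4),"a",round(a,2),len(Q), Q.min(0).round(3),Q.max(0).round(3),np.median(Q,0).round(3))
# stop: by height 5..14mm, dark
for nm in ["stop","block","blank"]:
    r=ctrl.cut_out("top",nm)[0]; rect(r['region'],nm)
for nm in ["tin","glue","brush"]:
    q=ctrl.cut_out("top",nm)
    if q: rect(q[0]['region'],nm)
E
python3 m.py
python3 - <<'E'
import cv2
im=cv2.imread("pics/top0.png")[100:260,170:450]
cv2.imwrite("pics/z.png",cv2.resize(im,None,fx=2.8,fy=2.8,interpolation=cv2.INTER_CUBIC))
E
```

```text
line c 0.5985 -0.0071 wh 0.7926 0.4002 a 87.69 z [-0.004  0.001  0.005]
L 0.05 c 0.5444 0.0651 wh 0.1498 0.1501 a 1.03 787 [ 0.469 -0.011  0.05 ] [0.62  0.141 0.097] [0.579 0.065 0.064]
L 0.082 c 0.4748 0.0647 wh 0.0099 0.1484 a 0.97 195 [ 0.469 -0.009  0.083] [0.481 0.139 0.097] [0.475 0.065 0.089]
L 0.057 c 0.5516 0.0651 wh 0.1353 0.1499 a 1.19 399 [ 0.483 -0.01   0.057] [0.62  0.141 0.07 ] [0.591 0.071 0.064]
R 0.05 c 0.5494 -0.2045 wh 0.1513 0.1506 a 0.85 829 [ 0.473 -0.28   0.05 ] [ 0.626 -0.129  0.095] [ 0.571 -0.207  0.065]
R 0.082 c 0.4799 -0.2057 wh 0.0099 0.1461 a 1.11 191 [ 0.474 -0.279  0.085] [ 0.486 -0.133  0.095] [ 0.48  -0.207  0.089]
R 0.057 c 0.5494 -0.2049 wh 0.1513 0.1499 a 0.85 452 [ 0.473 -0.28   0.057] [ 0.626 -0.129  0.07 ] [ 0.594 -0.204  0.065]
stop c 0.4333 -0.0748 wh 0.0741 0.6167 a 0.67 z [0.005 0.009 0.014]
block c 0.4889 -0.0616 wh 0.0407 0.185 a 85.4 z [0.033 0.039 0.044]
blank c 0.3922 -0.0665 wh 0.0588 0.0439 a 6.55 z [0.025 0.03  0.034]
tin c 0.6227 -0.4475 wh 0.0828 0.066 a 57.35 z [0.022 0.078 0.083]
glue c 0.4628 0.2281 wh 0.5923 0.0573 a 71.52 z [0.013 0.096 0.149]
brush c 0.3968 -0.316 wh 0.182 0.4747 a 21.15 z [0.011 0.018 0.023]
```

View pics/z.png

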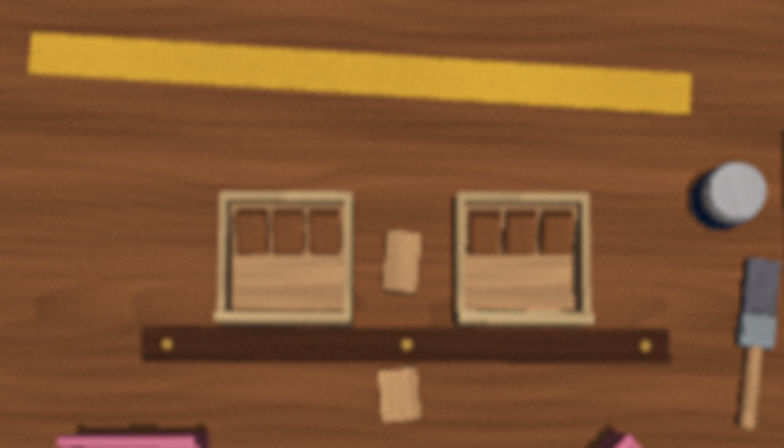

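>>> servo_tool --pt "0 -0.9 0" --pt "0 -0.9 0" --pt "0 -0.9 0" --pt "0 -0.9 0" --pt "0 -0.9 0" --yaw '[-0.77,-0.77,-0.77,-0.77,-0.77]' --fingers 0

```text
time: 1.15
position: [0.2173, 0.4934, 0.2227]
tool_rot: [-0.02, 1.571, 0.02]
ft_force: [0.4, 0.5, 1.2]
grip_width: 0.629
```

```bash
cat > m2.py <<'E'
from h import *
im=cv2.imread("pics/top0.png"); d=np.load("top0.npy")
hsv=cv2.cvtColor(im,cv2.COLOR_BGR2HSV)
Y=((hsv[...,0]>18)&(hsv[...,0]<34)&(hsv[...,1]>140)&(hsv[...,2]>120)).astype(np.uint8); Y[150:]=0
# edges per column
i=ctrl.camera_info("top"); T=np.linalg.inv(i['extrinsics'])
def ray0(u,v,z=0):
    q=np.array([(u-i['cx'])/i['fx'],(v-i['cy'])/i['fy'],1.0]); r=T[:3,:3]@q; o=T[:3,3]; return o+r*(z-o[2])/r[2]
A=[];B=[]
for c in range(190,410):
    r=np.nonzero(Y[:,c])[0]
    if len(r)<5: continue
    A.append(ray0(c,r.min()-.5)); B.append(ray0(c,r.max()+.5))
A=np.array(A);B=np.array(B)
fa=np.polyfit(A[:,1],A[:,0],1);fb=np.polyfit(B[:,1],B[:,0],1)
print("far edge x=%.4f*y+%.4f"%tuple(fa),"near x=%.4f*y+%.4f"%tuple(fb), "slope deg",np.degrees(np.arctan((fa[0]+fb[0])/2)))
for y in (.14,.065,-.01,-.13,-.2045,-.28): print(y,"near",np.polyval(fb,y).round(4),"far",np.polyval(fa,y).round(4))
E
python3 m2.py
cat > st.py <<'E'
from h import *
s=ctrl.get_state(); M=R.from_rotvec(s['tool_rot']).as_matrix()
print("t",s['time'],"pos",s['position'].round(4) if hasattr(s['position'],'round') else s['position'],"zdir",np.degrees(np.arctan2(M[1,2],M[0,2])).round(2),"x",M[:,0].round(3),"F",np.round(s['ft_force'],2),"grip",round(s['grip_width'],3))
import sys
if len(sys.argv)>3:
    t=np.array([float(a) for a in sys.argv[1:4]]); print("dp units to target",(M.T@(t-np.array(s['position']))/.025).round(2))
E
python3 st.py .505 .066 .2
```

```text
far edge x=0.0418*y+0.8023 near x=0.0429*y+0.7525 slope deg 2.4245264387018004
0.14 near 0.7585 far 0.8081
0.065 near 0.7553 far 0.805
-0.01 near 0.7521 far 0.8018
-0.13 near 0.747 far 0.7968
-0.2045 near 0.7438 far 0.7937
-0.28 near 0.7405 far 0.7906
t 1.15 pos [0.2173 0.4934 0.2227] zdir 1.45 x [ 0.  0. -1.] F [0.36 0.47 1.16] grip 0.629
dp units to target [  0.9  -17.38  11.07]
```

>>> servo_tool --pt "0 -0.9 1" --pt "0 -0.9 1" --pt "0 -0.9 1" --pt "0 -0.9 1" --pt "0 -0.9 1" --yaw '[0,0,0,0,0]'

```text
time: 1.65
position: [0.3461, 0.3834, 0.2229]
tool_rot: [-0.016, 1.57, 0.017]
ft_force: [0.0, 0.9, 1.3]
grip_width: 0.169
```

>>> servo_tool --pt "0 -0.9 0.9" --pt "0 -0.9 0.9" --pt "0 -0.9 0.9" --pt "0 -0.9 0.9" --pt "0 -0.9 0.9" --yaw '[0,0,0,0,0]'

```text
time: 2.15
position: [0.4609, 0.2733, 0.2229]
tool_rot: [-0.016, 1.57, 0.017]
ft_force: [0.3, -0.1, -0.3]
grip_width: 0.003
```

```bash
python3 st.py .505 .066 .2
```

```text
t 2.15 pos [0.4609 0.2733 0.2229] zdir 1.23 x [ 0.001  0.    -1.   ] F [ 0.25 -0.05 -0.28] grip 0.003
dp units to target [ 0.91 -8.33  1.59]
```

>>> servo_tool --pt "0 -1 0.3" --pt "0 -1 0.3" --pt "0 -1 0.3" --pt "0 -1 0.3" --pt "0 -1 0.3" --yaw '[0,0,0,0,0]'

```text
time: 2.65
position: [0.5005, 0.1491, 0.2228]
tool_rot: [-0.017, 1.57, 0.017]
ft_force: [0.4, -0.2, -0.2]
grip_width: 0.006
```

>>> servo_tool --pt "0.2 -1 0" --pt "0.2 -1 0" --pt "0.2 -0.8 0" --pt "0.2 -0.4 0" --pt "0 0 0" --yaw '[0,0,0,0,0]'

```text
time: 3.15
position: [0.5016, 0.0688, 0.2021]
tool_rot: [-0.015, 1.571, 0.015]
ft_force: [0.2, 0.0, -0.2]
grip_width: 0.004
```

```bash
python3 st.py .505 .065 .062
python3 - <<'E'
from h import *
im,d=ctrl.get_image("wrist"); cv2.imwrite("pics/w1.png",im[:,:,::-1])
E
```

```text
t 3.15 pos [0.5016 0.0688 0.2021] zdir 1.08 x [-0.001 -0.    -1.   ] F [ 0.2   0.05 -0.17] grip 0.004
dp units to target [ 5.6  -0.15  0.14]
```

View pics/w1.png

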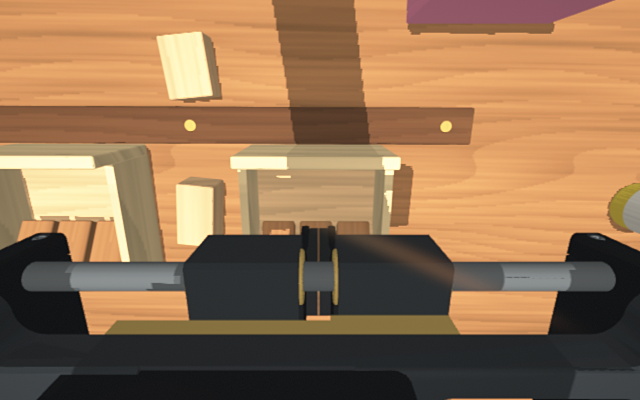

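>>> servo_tool --pt "1 -0.05 0.05" --pt "1 -0.05 0.05" --pt "1 -0.05 0" --pt "1 0 0" --pt "0.5 0 0" --yaw '[0,0,0,0,0]'

```text
time: 3.7
position: [0.5033, 0.068, 0.0882]
tool_rot: [-0.019, 1.573, 0.019]
ft_force: [-0.6, 0.1, -0.3]
grip_width: 0.004
```

>>> servo_tool --pt "0.5 0 0" --pt "0.4 0 0" --pt "0.2 0 0" --pt "0 0 0" --pt "0 0 0" --yaw '[0,0,0,0,0]'

```text
time: 4.2
position: [0.505, 0.0665, 0.0631]
tool_rot: [-0.016, 1.57, 0.017]
ft_force: [0.2, -0.2, 0.3]
grip_width: 0.006
```

```bash
python3 st.py .4905 .065 .062
```

```text
t 4.2 pos [0.505  0.0665 0.0631] zdir 1.22 x [ 0.001  0.    -1.   ] F [ 0.19 -0.21  0.33] grip 0.006
dp units to target [ 0.05 -0.05 -0.58]
```

>>> servo_tool --pt "0 0 -0.12" --pt "0 0 -0.12" --pt "0 0 -0.12" --pt "0 0 -0.12" --pt "0 0 -0.1" --yaw '[0,0,0,0,0]'

```text
time: 4.7
position: [0.4914, 0.0662, 0.063]
tool_rot: [-0.016, 1.567, 0.017]
ft_force: [6.1, -0.8, -2.7]
grip_width: 0.003
```

>>> servo_tool --pt "0 0 -0.08" --pt "0 0 -0.08" --pt "0 0 -0.08" --pt "0 0 0" --pt "0 0 0" --yaw '[0,0,0,0,0]'

```text
time: 5.2
position: [0.487, 0.0661, 0.0638]
tool_rot: [-0.016, 1.564, 0.017]
ft_force: [6.2, -0.1, -0.9]
grip_width: 0.006
```

Run:
```python
import numpy as np
h=63
for th in range(0,60,4):
    t=np.radians(th);x=12*np.cos(t)-h*np.sin(t);z=12*np.sin(t)+h*np.cos(t);print(th,"x",round(.478+x/1e3,4),"z",round(z/1e3,4),"units z",round((x-12)/25,2),"units x",round((h-z)/25,2))
```

```text
0 x 0.49 z 0.063 units z 0.0 units x 0.0
4 x 0.4856 z 0.0637 units z -0.18 units x -0.03
8 x 0.4811 z 0.0641 units z -0.36 units x -0.04
12 x 0.4766 z 0.0641 units z -0.53 units x -0.04
16 x 0.4722 z 0.0639 units z -0.71 units x -0.03
20 x 0.4677 z 0.0633 units z -0.89 units x -0.01
24 x 0.4633 z 0.0624 units z -1.07 units x 0.02
28 x 0.459 z 0.0613 units z -1.24 units x 0.07
32 x 0.4548 z 0.0598 units z -1.41 units x 0.13
36 x 0.4507 z 0.058 units z -1.57 units x 0.2
40 x 0.4467 z 0.056 units z -1.73 units x 0.28
44 x 0.4429 z 0.0537 units z -1.89 units x 0.37
48 x 0.4392 z 0.0511 units z -2.03 units x 0.48
52 x 0.4357 z 0.0482 units z -2.17 units x 0.59
56 x 0.4325 z 0.0452 units z -2.3 units x 0.71
```

>>> servo_tool --pt "0 0 -0.12" --pt "0 0 -0.12" --pt "0 0 -0.12" --pt "0 0 -0.12" --pt "0 0 -0.12" --yaw '[0,0,0,0,0]'

```text
time: 5.7
position: [0.472, 0.0659, 0.0639]
tool_rot: [-0.016, 1.564, 0.017]
ft_force: [5.4, 0.2, -2.0]
grip_width: 0.003
```

>>> servo_tool --pt "0.02 0 -0.1" --pt "0.02 0 -0.1" --pt "0.03 0 -0.1" --pt "0.03 0 -0.1" --pt "0.03 0 -0.1" --yaw '[0,0,0,0,0]'

```text
time: 6.2
position: [0.4582, 0.0656, 0.0602]
tool_rot: [-0.016, 1.567, 0.017]
ft_force: [4.7, 0.4, -0.2]
grip_width: 0.008
```

```bash
python3 - <<'E'
from h import *
im,d=ctrl.get_image("scene"); cv2.imwrite("pics/s1.png",cv2.resize(im[140:280,200:460,::-1],None,fx=3,fy=3))
E
python3 st.py
```

```text
t 6.25 pos [0.457  0.0656 0.0597] zdir 1.22 x [ 0.002  0.001 -1.   ] F [2.2  0.8  0.05] grip 0.003
```

View pics/s1.png

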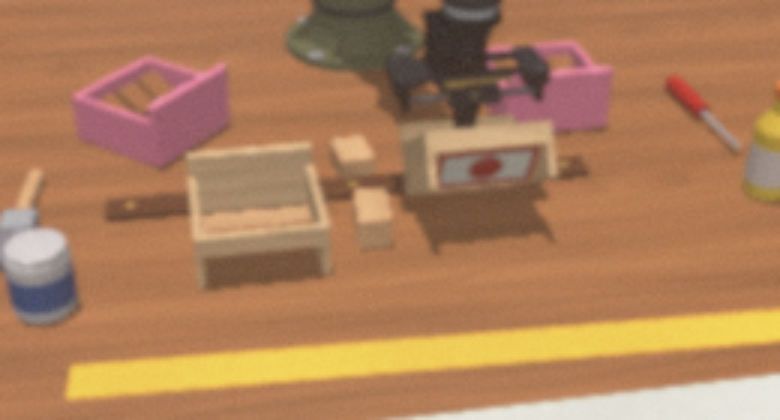

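>>> servo_tool --pt "0.04 0 -0.09" --pt "0.04 0 -0.09" --pt "0.04 0 -0.09" --pt "0.05 0 -0.09" --pt "0.05 0 -0.09" --yaw '[0,0,0,0,0]'

```text
time: 6.75
position: [0.4445, 0.0651, 0.0535]
tool_rot: [-0.017, 1.572, 0.017]
ft_force: [2.5, -0.1, 1.1]
grip_width: 0.007
```

>>> servo_tool --pt "0.06 0 -0.08" --pt "0.06 0 -0.08" --pt "0.05 0 -0.07" --pt "0.04 0 -0.06" --pt "0 0 0" --yaw '[0,0,0,0,0]'

```text
time: 7.25
position: [0.437, 0.0648, 0.0481]
tool_rot: [-0.017, 1.572, 0.017]
ft_force: [0.9, 0.9, 1.9]
grip_width: 0.008
```

```bash
cat > tilt.py <<'E'
from h import *
import sys
n=sys.argv[1]; x0,y0=float(sys.argv[2]),float(sys.argv[3])
im,d=ctrl.get_image("scene"); cv2.imwrite(f"pics/{n}.png",cv2.resize(im[140:280,200:460,::-1],None,fx=3,fy=3))
r,c=np.mgrid[100:300,150:500]; P=pts("scene",d,r,c).reshape(-1,3)
# points on side/far part: highest far-edge point within crate y range, at x>x0+.01
m=(abs(P[:,1]-y0)<.065)&(P[:,0]>x0-.03)&(P[:,0]<x0+.16)&(P[:,2]>.02)&(P[:,2]<.17)
Q=P[m]
# fit plane with RANSAC
rng=np.random.default_rng(0);best=None
for _ in range(400):
    a=Q[rng.choice(len(Q),3,replace=False)];nn=np.cross(a[1]-a[0],a[2]-a[0]);
    if np.linalg.norm(nn)<1e-6: continue
    nn/=np.linalg.norm(nn); k=abs((Q-a[0])@nn)<.004
    if best is None or k.sum()>best.sum(): best=k
q=Q[best];u,s,v=np.linalg.svd(q-q.mean(0));nn=v[2]*np.sign(v[2][0]);print("plane n",nn.round(3),"elev deg",np.degrees(np.arcsin(nn[2])).round(1),"n",best.sum(),len(Q),q.mean(0).round(3))
E
python3 tilt.py s2 .469 .065; python3 st.py
```

```text
plane n [1.    0.01  0.026] elev deg 1.5 n 631 1311 [0.52  0.066 0.117]
t 7.3 pos [0.4374 0.0649 0.0483] zdir 1.23 x [-0.001 -0.    -1.   ] F [0.79 0.33 1.07] grip 0.007
```

View pics/s2.png

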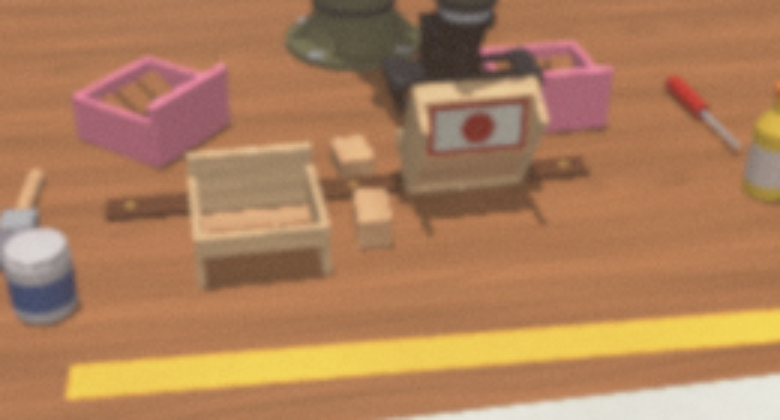

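```bash
cat > prof.py <<'E'
from h import *
import sys
x0,y0=float(sys.argv[1]),float(sys.argv[2])
for cam in ("scene","top"):
    im,d=ctrl.get_image(cam)
    r,c=np.mgrid[0:400,0:640]; P=pts(cam,d,r,c).reshape(-1,3)
    m=(abs(P[:,1]-y0)<.07)&(P[:,0]>x0-.12)&(P[:,0]<x0+.17)&(P[:,2]>.005)&(P[:,2]<.2)
    Q=P[m]
    np.save(cam+"_Q.npy",Q)
    for z in np.arange(.01,.19,.01):
        q=Q[abs(Q[:,2]-z)<.005]
        if len(q)>3: print(cam,"z %.3f"%z,"x pct5,50,95",np.percentile(q[:,0]-x0,[5,50,95]).round(3),len(q))
E
python3 prof.py .468 .065
```

```text
scene z 0.010 x pct5,50,95 [0.009 0.014 0.018] 70
scene z 0.020 x pct5,50,95 [0.011 0.015 0.02 ] 56
scene z 0.030 x pct5,50,95 [0.017 0.021 0.024] 49
scene z 0.040 x pct5,50,95 [0.023 0.027 0.032] 53
scene z 0.050 x pct5,50,95 [0.029 0.032 0.036] 52
scene z 0.060 x pct5,50,95 [0.035 0.039 0.043] 56
scene z 0.070 x pct5,50,95 [0.04  0.043 0.05 ] 38
scene z 0.080 x pct5,50,95 [0.05  0.053 0.057] 75
scene z 0.090 x pct5,50,95 [0.05  0.054 0.059] 84
scene z 0.100 x pct5,50,95 [0.05  0.054 0.061] 93
scene z 0.110 x pct5,50,95 [0.05  0.054 0.063] 91
scene z 0.120 x pct5,50,95 [0.048 0.053 0.067] 95
scene z 0.130 x pct5,50,95 [0.049 0.053 0.077] 100
scene z 0.140 x pct5,50,95 [0.048 0.052 0.067] 110
scene z 0.150 x pct5,50,95 [-0.048  0.046  0.055] 215
scene z 0.160 x pct5,50,95 [-0.047  0.03   0.047] 313
scene z 0.170 x pct5,50,95 [-0.031 -0.008 -0.002] 62
scene z 0.180 x pct5,50,95 [-0.04  -0.009 -0.003] 50
top z 0.010 x pct5,50,95 [-0.1    0.085  0.124] 21
top z 0.030 x pct5,50,95 [0.013 0.013 0.016] 8
top z 0.040 x pct5,50,95 [0.015 0.019 0.022] 17
top z 0.050 x pct5,50,95 [0.021 0.024 0.026] 33
top z 0.060 x pct5,50,95 [-0.064  0.024  0.03 ] 17
top z 0.090 x pct5,50,95 [0.024 0.024 0.025] 6
top z 0.100 x pct5,50,95 [0.024 0.058 0.064] 5
top z 0.120 x pct5,50,95 [0.025 0.059 0.075] 13
top z 0.130 x pct5,50,95 [-0.062 -0.056  0.081] 21
top z 0.140 x pct5,50,95 [-0.062  0.026  0.075] 60
top z 0.150 x pct5,50,95 [0.044 0.05  0.06 ] 54
top z 0.160 x pct5,50,95 [-0.048  0.034  0.047] 316
top z 0.170 x pct5,50,95 [0.02  0.031 0.036] 39
top z 0.180 x pct5,50,95 [-0.05  -0.034 -0.018] 4
```

>>> servo_tool --pt "-0.05 0 0.05" --pt "-0.05 0 0.07" --pt "-0.05 0 0.08" --pt "-0.05 0 0.08" --pt "-0.05 0 0.08" --yaw '[0,0,0,0,0]'

```text
time: 7.9
position: [0.4479, 0.0653, 0.0553]
tool_rot: [-0.017, 1.569, 0.017]
ft_force: [1.3, -0.3, 4.5]
grip_width: 0.009
```

```bash
python3 prof.py .47 .065 | grep scene | head -14; python3 st.py
```

```text
scene z 0.010 x pct5,50,95 [0.01  0.014 0.017] 66
scene z 0.020 x pct5,50,95 [0.017 0.022 0.027] 37
scene z 0.030 x pct5,50,95 [0.026 0.029 0.034] 27
scene z 0.040 x pct5,50,95 [0.034 0.038 0.043] 35
scene z 0.050 x pct5,50,95 [0.044 0.046 0.052] 25
scene z 0.060 x pct5,50,95 [0.06  0.065 0.068] 31
scene z 0.070 x pct5,50,95 [0.064 0.068 0.072] 72
scene z 0.080 x pct5,50,95 [0.068 0.071 0.075] 74
scene z 0.090 x pct5,50,95 [0.069 0.073 0.082] 77
scene z 0.100 x pct5,50,95 [0.072 0.075 0.094] 88
scene z 0.110 x pct5,50,95 [0.072 0.077 0.099] 88
scene z 0.120 x pct5,50,95 [0.076 0.079 0.1  ] 89
scene z 0.130 x pct5,50,95 [0.008 0.079 0.084] 141
scene z 0.140 x pct5,50,95 [0.005 0.073 0.082] 235
t 8.0 pos [0.4484 0.0653 0.0555] zdir 1.22 x [ 0.002  0.    -1.   ] F [ 1.51 -0.84  4.11] grip 0.005
```

Run:
```python
import numpy as np
h=69;p=None
for th in [48,44,40,36,32,28,24,20,16,12,8,4,0,]:
    t=np.radians(th);x=12*np.cos(t)-h*np.sin(t)+21;z=12*np.sin(t)+h*np.cos(t)
    if p: print(th,"x",round(.47+x/1e3,4),"z",round(z/1e3,4),"d tool z",round((x-p[0])/25,3),"tool x",round((p[1]-z)/25,3))
    p=(x,z)
```

```text
44 x 0.4517 z 0.058 d tool z 0.158 tool x -0.115
40 x 0.4558 z 0.0606 d tool z 0.166 tool x -0.104
36 x 0.4602 z 0.0629 d tool z 0.172 tool x -0.092
32 x 0.4646 z 0.0649 d tool z 0.178 tool x -0.08
28 x 0.4692 z 0.0666 d tool z 0.184 tool x -0.067
24 x 0.4739 z 0.0679 d tool z 0.188 tool x -0.054
20 x 0.4787 z 0.0689 d tool z 0.191 tool x -0.041
16 x 0.4835 z 0.0696 d tool z 0.194 tool x -0.028
12 x 0.4884 z 0.07 d tool z 0.195 tool x -0.014
8 x 0.4933 z 0.07 d tool z 0.196 tool x -0.0
4 x 0.4982 z 0.0697 d tool z 0.195 tool x 0.013
0 x 0.503 z 0.069 d tool z 0.194 tool x 0.027
```

>>> servo_tool --pt "-0.05 0 0.08" --pt "-0.05 0 0.08" --pt "-0.05 0 0.08" --pt "-0.05 0 0.08" --pt "-0.04 0 0.09" --yaw '[0,0,0,0,0]'

```text
time: 8.5
position: [0.4581, 0.0654, 0.0611]
tool_rot: [-0.017, 1.569, 0.017]
ft_force: [5.0, -0.1, 0.9]
grip_width: 0.006
```

>>> servo_tool --pt "-0.03 0 0.09" --pt "-0.03 0 0.09" --pt "-0.03 0 0.09" --pt "-0.02 0 0.09" --pt "-0.02 0 0.09" --yaw '[0,0,0,0,0]'

```text
time: 9.0
position: [0.4686, 0.0656, 0.0642]
tool_rot: [-0.017, 1.571, 0.017]
ft_force: [3.4, -0.8, 3.0]
grip_width: 0.008
```

```bash
python3 prof.py .47 .065 | grep scene | head -14; python3 st.py
```

```text
scene z 0.030 x pct5,50,95 [0.08  0.083 0.084] 7
scene z 0.040 x pct5,50,95 [0.085 0.088 0.093] 41
scene z 0.050 x pct5,50,95 [-0.011  0.046  0.1  ] 100
scene z 0.060 x pct5,50,95 [-0.014 -0.007  0.108] 138
scene z 0.070 x pct5,50,95 [-0.018 -0.01   0.12 ] 169
scene z 0.080 x pct5,50,95 [-0.022  0.004  0.122] 164
scene z 0.090 x pct5,50,95 [0.003 0.12  0.127] 97
scene z 0.100 x pct5,50,95 [0.01  0.122 0.127] 124
scene z 0.110 x pct5,50,95 [0.009 0.117 0.124] 151
scene z 0.120 x pct5,50,95 [0.008 0.115 0.119] 81
scene z 0.130 x pct5,50,95 [0.009 0.012 0.019] 4
scene z 0.140 x pct5,50,95 [-0.002  0.035  0.039] 55
scene z 0.150 x pct5,50,95 [0.019 0.033 0.04 ] 102
scene z 0.160 x pct5,50,95 [-0.019  0.024  0.039] 71
t 9.1 pos [0.4692 0.0656 0.0644] zdir 1.22 x [ 0.001  0.    -1.   ] F [ 4.06 -0.88  2.65] grip 0.003
```

>>> servo_tool --pt "-0.02 0 0.1" --pt "-0.02 0 0.1" --pt "-0.02 0 0.1" --pt "-0.01 0 0.1" --pt "0 0 0.1" --yaw '[0,0,0,0,0]'

```text
time: 9.6
position: [0.4818, 0.0658, 0.0662]
tool_rot: [-0.017, 1.57, 0.017]
ft_force: [4.4, -1.3, 5.5]
grip_width: 0.004
```

>>> servo_tool --pt "0 0 0.1" --pt "0 0 0.1" --pt "0 0 0.1" --pt "0 0 0.09" --pt "0 0 0.08" --yaw '[0,0,0,0,0]'

```text
time: 10.1
position: [0.492, 0.0663, 0.0653]
tool_rot: [-0.016, 1.573, 0.017]
ft_force: [0.9, -0.5, 0.2]
grip_width: 0.003
```

```bash
python3 tilt.py s3 .469 .065; python3 st.py
```

```text
plane n [ 0.999  0.011 -0.05 ] elev deg -2.9 n 397 1208 [0.482 0.066 0.054]
t 10.15 pos [0.492  0.0664 0.0652] zdir 1.22 x [-0.002  0.    -1.   ] F [ 3.12 -0.35  2.68] grip 0.005
```

View pics/s3.png

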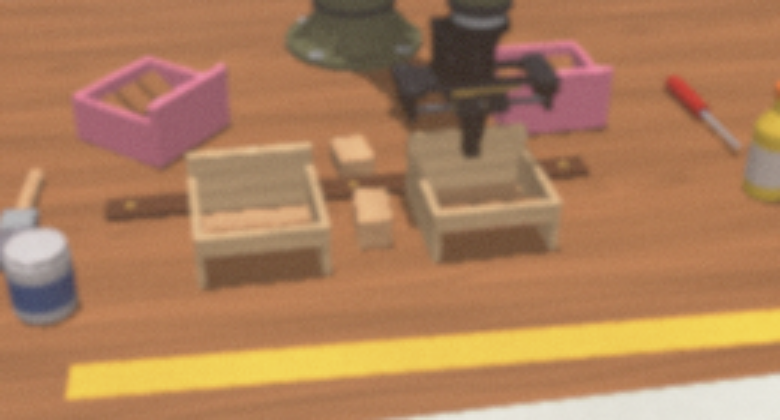

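>>> servo_tool --pt "0 0 0.07" --pt "0 0 0.07" --pt "0 0 0.07" --pt "0 0 0.07" --pt "0 0 0.07" --yaw '[0,0,0,0,0]'

```text
time: 10.65
position: [0.5012, 0.0664, 0.0656]
tool_rot: [-0.017, 1.572, 0.017]
ft_force: [0.0, 0.7, 0.1]
grip_width: 0.008
```

```bash
python3 tilt.py s4 .469 .065; python3 st.py; python3 prof.py .469 .065 | grep -E "top"
```

```text
plane n [1.    0.005 0.007] elev deg 0.4 n 419 1188 [0.482 0.064 0.056]
t 10.7 pos [0.5017 0.0664 0.0657] zdir 1.23 x [-0. -0. -1.] F [ 0.34  0.29 -0.44] grip 0.004
top z 0.010 x pct5,50,95 [-0.039 -0.022 -0.   ] 238
top z 0.020 x pct5,50,95 [-0.033  0.     0.113] 34
top z 0.030 x pct5,50,95 [0.084 0.117 0.135] 38
top z 0.040 x pct5,50,95 [0.09  0.105 0.139] 105
top z 0.050 x pct5,50,95 [0.104 0.119 0.14 ] 121
top z 0.060 x pct5,50,95 [0.11  0.144 0.15 ] 106
top z 0.070 x pct5,50,95 [0.    0.142 0.149] 73
top z 0.090 x pct5,50,95 [0.002 0.002 0.002] 12
top z 0.150 x pct5,50,95 [-0.     0.004  0.066] 34
top z 0.160 x pct5,50,95 [-0.003  0.007  0.062] 7
top z 0.170 x pct5,50,95 [0.023 0.049 0.056] 8
top z 0.180 x pct5,50,95 [0.008 0.031 0.057] 128
```

View pics/s4.png

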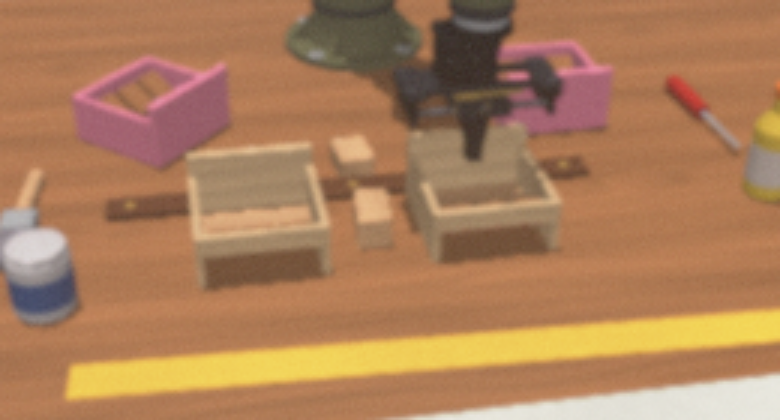

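>>> servo_tool --pt "-0.5 0 0.1" --pt "-1 0 0.1" --pt "-1 0 0" --pt "-1 0 0" --pt "-0.5 -0.2 0" --yaw '[0,0,0,0,0]'

```text
time: 11.3
position: [0.508, 0.0622, 0.169]
tool_rot: [-0.016, 1.567, 0.019]
ft_force: [1.1, 0.3, 0.1]
grip_width: 0.005
```

>>> servo_tool --pt "0 -1 0" --pt "0 -1 0" --pt "0 -1 0" --pt "0 -1 0" --pt "0 -1 0" --yaw '[0,0,0,0,0]'

```text
time: 11.8
position: [0.509, -0.0649, 0.166]
tool_rot: [-0.017, 1.571, 0.017]
ft_force: [0.4, -0.5, 0.0]
grip_width: 0.008
```

>>> servo_tool --pt "0 -1 0" --pt "0 -1 0" --pt "0 -1 0" --pt "0 -1 0" --pt "0 -1 0" --yaw '[0,0,0,0,0]'

```text
time: 12.3
position: [0.5115, -0.1898, 0.166]
tool_rot: [-0.016, 1.571, 0.017]
ft_force: [-0.4, 0.2, 0.8]
grip_width: 0.009
```

```bash
python3 st.py .512 -.205 .063
```

```text
t 12.3 pos [ 0.5115 -0.1898  0.166 ] zdir 1.21 x [-0.  0. -1.] F [-0.41  0.23  0.81] grip 0.009
dp units to target [ 4.12 -0.61  0.01]
```

>>> servo_tool --pt "0 -0.6 0" --pt "0.5 0 0" --pt "1 0 0" --pt "0.8 0 0" --pt "0.5 0 0" --yaw '[0,0,0,0,0]'

```text
time: 12.8
position: [0.511, -0.2018, 0.0933]
tool_rot: [-0.017, 1.574, 0.019]
ft_force: [-0.1, 0.7, 0.7]
grip_width: 0.007
```

>>> servo_tool --pt "0.5 0 0" --pt "0.5 0 0" --pt "0.3 0 0" --pt "0 0 0" --pt "0 0 -0.1" --yaw '[0,0,0,0,0]'

```text
time: 13.3
position: [0.5102, -0.2036, 0.0636]
tool_rot: [-0.017, 1.57, 0.017]
ft_force: [-0.0, -0.3, 0.4]
grip_width: 0.009
```

>>> servo_tool --pt "0 0 -0.1" --pt "0 0 -0.1" --pt "0 0 -0.08" --pt "0 0 -0.08" --pt "0 0 -0.08" --yaw '[0,0,0,0,0]'

```text
time: 13.8
position: [0.4987, -0.2037, 0.0635]
tool_rot: [-0.017, 1.57, 0.017]
ft_force: [0.1, -0.5, 0.4]
grip_width: 0.005
```

>>> servo_tool --pt "0 0 -0.06" --pt "0 0 -0.06" --pt "0 0 -0.06" --pt "0 0 -0.06" --pt "0 0 -0.06" --yaw '[0,0,0,0,0]'

```text
time: 14.3
position: [0.4932, -0.2038, 0.064]
tool_rot: [-0.018, 1.567, 0.017]
ft_force: [5.5, 0.2, -1.0]
grip_width: 0.004
```

>>> servo_tool --pt "0 0 -0.1" --pt "0 0 -0.1" --pt "0 0 -0.1" --pt "0 0 -0.1" --pt "0 0 -0.1" --yaw '[0,0,0,0,0]'

```text
time: 14.8
position: [0.4812, -0.2041, 0.0646]
tool_rot: [-0.018, 1.566, 0.017]
ft_force: [4.1, 1.1, 0.7]
grip_width: 0.006
```

```bash
python3 tilt.py s5 .475 -.2045; python3 st.py
```

```text
plane n [0.967 0.01  0.255] elev deg 14.8 n 467 1463 [ 0.473 -0.205  0.056]
t 14.85 pos [ 0.4805 -0.2041  0.0644] zdir 1.25 x [ 0.004 -0.    -1.   ] F [4.26 0.76 1.13] grip 0.006
```

View pics/s5.png

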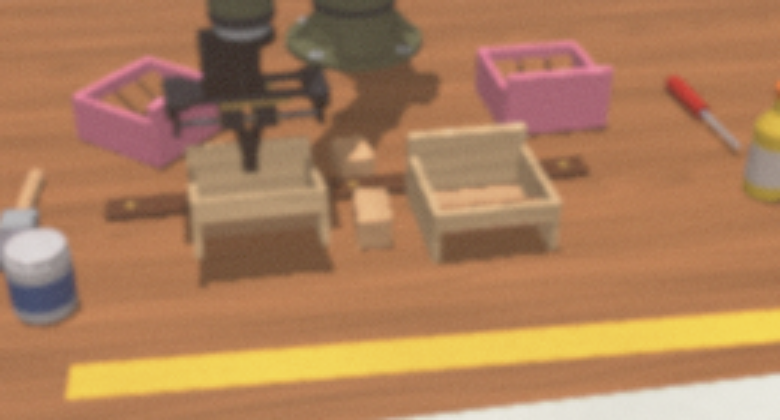

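>>> servo_tool --pt "0 0 -0.1" --pt "0.01 0 -0.1" --pt "0.01 0 -0.1" --pt "0.02 0 -0.1" --pt "0.02 0 -0.1" --yaw '[0,0,0,0,0]'

```text
time: 15.35
position: [0.4661, -0.2044, 0.0618]
tool_rot: [-0.017, 1.571, 0.017]
ft_force: [3.6, 0.8, 0.9]
grip_width: 0.002
```

>>> servo_tool --pt "0.03 0 -0.1" --pt "0.04 0 -0.1" --pt "0.04 0 -0.1" --pt "0.04 0 -0.08" --pt "0.03 0 -0.06" --yaw '[0,0,0,0,0]'

```text
time: 15.85
position: [0.4547, -0.2046, 0.057]
tool_rot: [-0.017, 1.571, 0.017]
ft_force: [3.3, 0.4, -0.0]
grip_width: 0.009
```

```bash
python3 tilt.py s6 .475 -.2045; python3 st.py;  python3 prof.py .475 -.2045 | grep scene | head -14
```

```text
plane n [ 0.973  0.014 -0.232] elev deg -13.4 n 656 1325 [ 0.552 -0.205  0.101]
t 15.9 pos [ 0.4544 -0.2046  0.0569] zdir 1.21 x [-0.001  0.    -1.   ] F [ 2.07 -0.19 -0.55] grip 0.006
scene z 0.010 x pct5,50,95 [0.008 0.013 0.016] 66
scene z 0.020 x pct5,50,95 [0.014 0.019 0.027] 31
scene z 0.030 x pct5,50,95 [0.024 0.028 0.033] 25
scene z 0.040 x pct5,50,95 [0.035 0.039 0.043] 37
scene z 0.050 x pct5,50,95 [0.046 0.048 0.053] 8
scene z 0.060 x pct5,50,95 [0.063 0.066 0.069] 47
scene z 0.070 x pct5,50,95 [0.066 0.069 0.073] 77
scene z 0.080 x pct5,50,95 [0.068 0.071 0.076] 89
scene z 0.090 x pct5,50,95 [0.071 0.074 0.077] 87
scene z 0.100 x pct5,50,95 [0.072 0.076 0.081] 90
scene z 0.110 x pct5,50,95 [-0.01   0.079  0.105] 98
scene z 0.120 x pct5,50,95 [0.077 0.081 0.095] 103
scene z 0.130 x pct5,50,95 [0.017 0.083 0.087] 130
scene z 0.140 x pct5,50,95 [0.011 0.077 0.086] 257
```

View pics/s6.png

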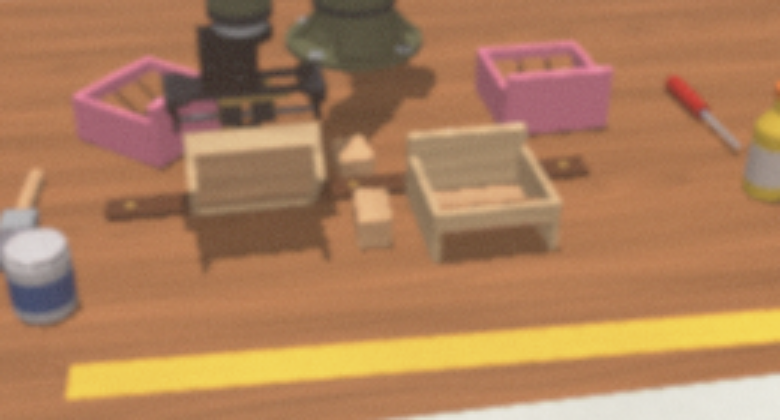

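>>> servo_tool --pt "0.04 0 -0.06" --pt "0.05 0 -0.06" --pt "0.04 0 -0.06" --pt "0.03 0 -0.05" --pt "0 0 0" --yaw '[0,0,0,0,0]'

```text
time: 16.5
position: [0.4489, -0.2048, 0.053]
tool_rot: [-0.016, 1.572, 0.017]
ft_force: [2.4, 1.6, 1.2]
grip_width: 0.003
```

```bash
python3 tilt.py s7 .475 -.2045; python3 st.py
```

```text
plane n [ 0.994  0.01  -0.111] elev deg -6.3 n 677 1389 [ 0.539 -0.206  0.109]
t 16.55 pos [ 0.4492 -0.2048  0.0531] zdir 1.22 x [-0.  0. -1.] F [2.57 1.7  1.46] grip 0.009
```

View pics/s7.png

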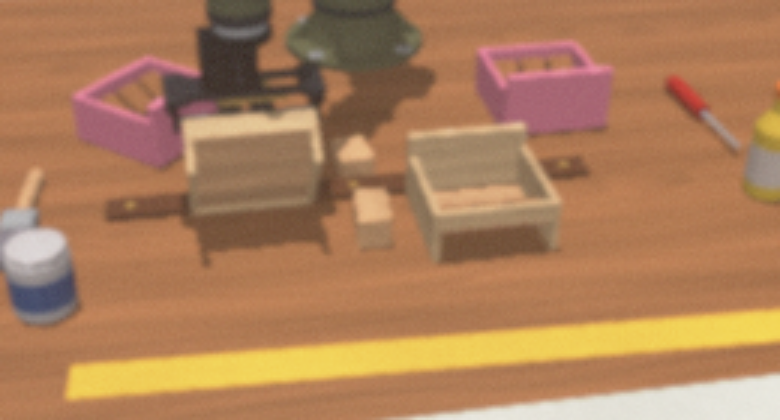

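The right crate is at about 51.7° and its underside is bare wood, so the left crate is the stamped one. I'll lower this one now.

>>> servo_tool --pt "-0.05 0 0.07" --pt "-0.05 0 0.08" --pt "-0.05 0 0.08" --pt "-0.05 0 0.08" --pt "-0.05 0 0.08" --yaw '[0,0,0,0,0]'

```text
time: 17.05
position: [0.4601, -0.2047, 0.0599]
tool_rot: [-0.017, 1.569, 0.017]
ft_force: [4.5, 0.4, 0.5]
grip_width: 0.002
```

>>> servo_tool --pt "-0.04 0 0.09" --pt "-0.04 0 0.09" --pt "-0.04 0 0.09" --pt "-0.03 0 0.09" --pt "-0.03 0 0.09" --yaw '[0,0,0,0,0]'

```text
time: 17.55
position: [0.4709, -0.2044, 0.064]
tool_rot: [-0.017, 1.57, 0.017]
ft_force: [4.7, 0.0, -2.2]
grip_width: 0.004
```

>>> servo_tool --pt "-0.02 0 0.09" --pt "-0.02 0 0.09" --pt "-0.01 0 0.09" --pt "-0.01 0 0.09" --pt "0 0 0.09" --yaw '[0,0,0,0,0]'

```text
time: 18.05
position: [0.482, -0.2042, 0.0655]
tool_rot: [-0.017, 1.57, 0.017]
ft_force: [5.5, -0.7, -0.5]
grip_width: 0.006
```

>>> servo_tool --pt "0 0 0.09" --pt "0 0 0.09" --pt "0 0 0.09" --pt "0 0 0.08" --pt "0 0 0.08" --yaw '[0,0,0,0,0]'

```text
time: 18.55
position: [0.4923, -0.2039, 0.0652]
tool_rot: [-0.017, 1.571, 0.017]
ft_force: [4.6, -0.7, -3.6]
grip_width: 0.002
```

```bash
python3 tilt.py s8 .475 -.2045; python3 st.py
```

```text
plane n [1.    0.006 0.031] elev deg 1.8 n 466 1302 [ 0.484 -0.206  0.052]
t 18.6 pos [ 0.4928 -0.2039  0.0653] zdir 1.23 x [-0. -0. -1.] F [ 4.65 -0.43 -3.94] grip 0.006
```

>>> servo_tool --pt "0 0 0.06" --pt "0 0 0.06" --pt "0 0 0.06" --pt "0 0 0.06" --pt "0 0 0.06" --yaw '[0,0,0,0,0]'

```text
time: 19.1
position: [0.4989, -0.2037, 0.0653]
tool_rot: [-0.016, 1.573, 0.017]
ft_force: [-0.1, 0.7, 0.1]
grip_width: 0.008
```

>>> servo_tool --pt "0 0 0.1" --pt "0 0 0.1" --pt "0 0 0.1" --pt "0 0 0" --pt "-0.5 0 0" --yaw '[0,0,0,0,0]'

```text
time: 19.6
position: [0.5061, -0.2031, 0.077]
tool_rot: [-0.016, 1.574, 0.017]
ft_force: [-0.5, 0.3, 0.5]
grip_width: 0.006
```

>>> servo_tool --pt "-1 0 0" --pt "-1 0 0" --pt "-1 0 0" --pt "-0.4 0.6 -0.4" --pt "0 1 -0.5" --yaw '[0,0,0,0,0]'

```text
time: 20.1
position: [0.4853, -0.1661, 0.1661]
tool_rot: [-0.015, 1.566, 0.012]
ft_force: [-0.0, 0.7, -0.6]
grip_width: 0.006
```

>>> servo_tool --pt "0 1 -0.5" --pt "0 1 -0.5" --pt "0 1 -0.5" --pt "0 1 -0.3" --pt "0 1 0" --yaw '[0,0,0,0,0]' --fingers 1

```text
time: 20.6
position: [0.4356, -0.0395, 0.1641]
tool_rot: [-0.015, 1.57, 0.017]
ft_force: [1.1, -0.4, 0.5]
grip_width: 0.377
```

>>> servo_tool --pt "0 1 0" --pt "0 1 0" --pt "0 1 0" --pt "0 1 0" --pt "0 0 0" --yaw '[0,0,0,0,0]'

```text
time: 21.1
position: [0.4342, 0.0631, 0.164]
tool_rot: [-0.02, 1.57, 0.022]
ft_force: [0.1, 0.6, 0.1]
grip_width: 0.832
```

```bash
python3 st.py .440 .065 .033
python3 - <<'E'
from h import *
im,d=ctrl.get_image("wrist"); cv2.imwrite("pics/w2.png",im[:,:,::-1])
E
```

```text
t 21.1 pos [0.4342 0.0631 0.164 ] zdir 1.51 x [ 0.001  0.001 -1.   ] F [0.14 0.58 0.07] grip 0.832
dp units to target [5.24 0.06 0.23]
```

View pics/w2.png

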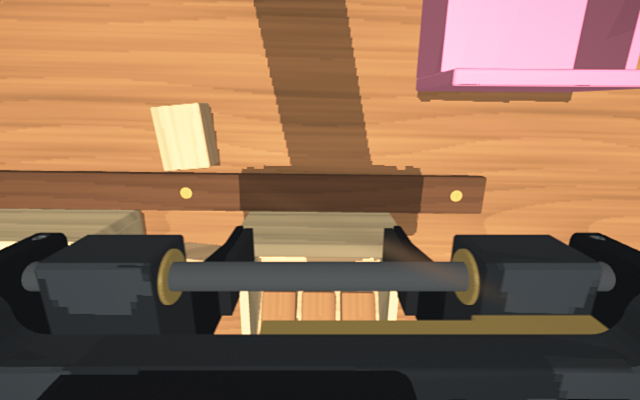

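>>> servo_tool --pt "1 0 0.1" --pt "1 0.05 0" --pt "1 0 0" --pt "1 0 0" --pt "0.5 0 0" --yaw '[0,0,0,0,0]'

```text
time: 21.65
position: [0.4358, 0.0596, 0.0492]
tool_rot: [-0.016, 1.573, 0.014]
ft_force: [-1.3, -0.3, -0.2]
grip_width: 0.995
```

>>> servo_tool --pt "0.3 0 0" --pt "0.2 0 0" --pt "0.1 0 0" --pt "0 0 0" --pt "0 0 0" --yaw '[0,0,0,0,0]'

```text
time: 22.15
position: [0.4374, 0.0614, 0.0362]
tool_rot: [-0.016, 1.57, 0.017]
ft_force: [0.4, -0.5, -0.7]
grip_width: 1.0
```

```bash
python3 st.py .440 .065 .033
python3 - <<'E'
from h import *
im,d=ctrl.get_image("scene"); cv2.imwrite("pics/s9.png",cv2.resize(im[120:300,200:480,::-1],None,fx=2.8,fy=2.8))
E
```

```text
t 22.15 pos [0.4374 0.0614 0.0362] zdir 1.23 x [ 0.001  0.    -1.   ] F [ 0.4  -0.55 -0.65] grip 1.0
dp units to target [0.13 0.14 0.11]
```

View pics/s9.png

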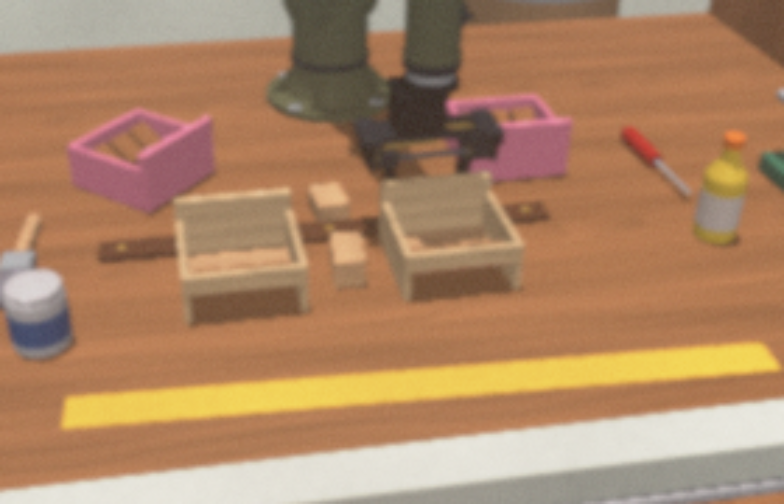

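>>> servo_tool --pt "0.05 0.1 0.1" --pt "0.05 0 0.1" --pt "0 0 0.1" --pt "0 0 0.1" --pt "0 0 0.1" --yaw '[0,0,0,0,0]'

```text
time: 22.7
position: [0.4496, 0.064, 0.0331]
tool_rot: [-0.017, 1.571, 0.017]
ft_force: [-0.2, -0.2, -0.5]
grip_width: 1.0
```

>>> servo_tool --pt "0 0 0.15" --pt "0 0 0.2" --pt "0 0 0.25" --pt "0 0 0.25" --pt "0 0 0.25" --yaw '[0,0,0,0,0]'

```text
time: 23.2
position: [0.4747, 0.0645, 0.0327]
tool_rot: [-0.017, 1.576, 0.017]
ft_force: [-7.6, 0.2, 6.2]
grip_width: 0.998
```

```bash
python3 st.py
python3 - <<'E'
from h import *
im,d=ctrl.get_image("scene"); cv2.imwrite("pics/s10.png",cv2.resize(im[120:300,200:480,::-1],None,fx=2.8,fy=2.8))
E
```

```text
t 23.2 pos [0.4747 0.0645 0.0327] zdir 1.23 x [-0.005 -0.    -1.   ] F [-7.61  0.23  6.24] grip 0.998
```

View pics/s10.png

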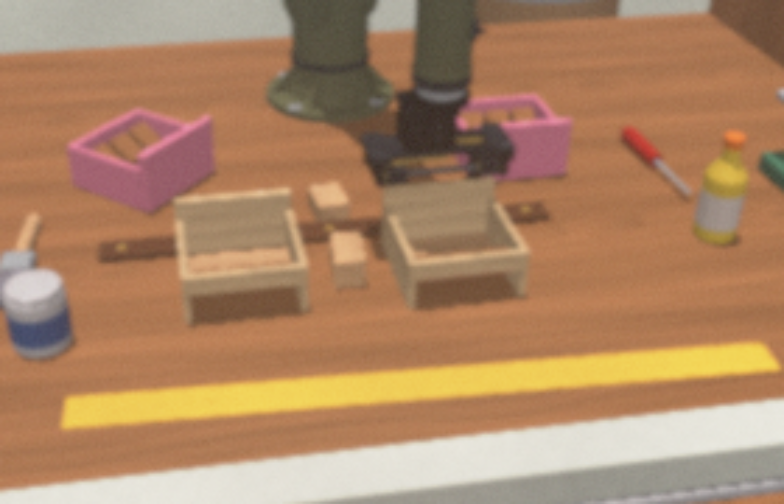

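Run:
```python
from h import *
s=[ctrl.get_state() for _ in range(3)]
print([np.round(a['ft_force'],1) for a in s],np.round(s[0]['torque'],2))
im,d=ctrl.get_image("top"); cv2.imwrite("pics/t1.png",cv2.resize(im[100:260,170:450,::-1],None,fx=2.8,fy=2.8)); print(np.round(ctrl.get_state()['ft_force'],1))
r,c=np.mgrid[150:230,235:310]; P=pts("top",d,r,c).reshape(-1,3)
for z in (.04,.05,.06,.065,.09,.1,.11,.12):
    q=P[abs(P[:,2]-z)<.004]
    if len(q)>3: print(z,np.percentile(q[:,0],[2,50,98]).round(3),np.percentile(q[:,1],[2,98]).round(3),len(q))
im,d=ctrl.get_image("wrist"); cv2.imwrite("pics/w3.png",im[:,:,::-1]); print(np.round(ctrl.get_state()['ft_force'],1))
```

```text
[array([-1.6,  0.1, -0.5]), array([-1.6,  0.1, -0.5]), array([-1.6,  0.1, -0.5])] [0.08 0.42 0.09]
[-1.2  0.5  0.3]
0.04 [0.519 0.586 0.627] [-0.054  0.135] 318
0.05 [0.591 0.604 0.628] [0.008 0.125] 228
0.06 [0.537 0.611 0.636] [-0.007  0.141] 153
0.065 [0.53  0.627 0.635] [-0.007  0.141] 234
0.11 [0.439 0.44  0.44 ] [0.001 0.013] 5
0.12 [0.445 0.451 0.514] [-0.     0.018] 15
[-1.1  0.  -0.9]
```

View pics/t1.png

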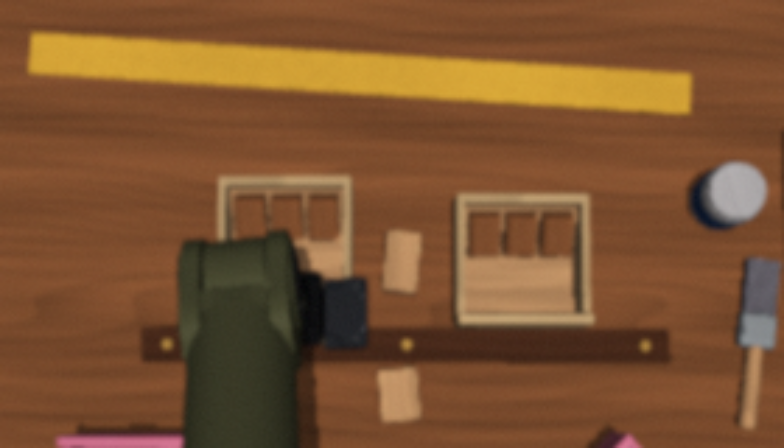

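View pics/w3.png

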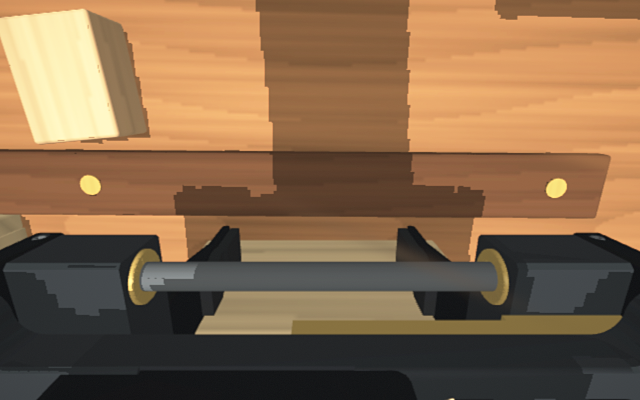

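>>> servo_tool --pt "0 0 0.2" --pt "0 0 0.3" --pt "0 0 0.3" --pt "0 0 0.3" --pt "0 0 0.3" --yaw '[0,0,0,0,0]'

```text
time: 23.85
position: [0.5121, 0.0653, 0.0327]
tool_rot: [-0.017, 1.571, 0.017]
ft_force: [-1.4, 0.2, -1.7]
grip_width: 0.999
```

>>> servo_tool --pt "0 0 0.3" --pt "0 0 0.3" --pt "0 0 0.3" --pt "0 0 0.3" --pt "0 0 0.3" --yaw '[0,0,0,0,0]'

```text
time: 24.35
position: [0.5499, 0.0661, 0.033]
tool_rot: [-0.017, 1.571, 0.017]
ft_force: [-2.1, 0.1, -1.7]
grip_width: 1.0
```

>>> servo_tool --pt "0 0 0.3" --pt "0 0 0.3" --pt "0 0 0.3" --pt "0 0 0.2" --pt "0 0 0.1" --yaw '[0,0,0,0,0]'

```text
time: 24.85
position: [0.5798, 0.0668, 0.0331]
tool_rot: [-0.017, 1.571, 0.017]
ft_force: [-4.4, 0.5, 1.2]
grip_width: 1.001
```

```bash
python3 st.py
cat > fe.py <<'E'
from h import *
import sys
im,d=ctrl.get_image("top"); cv2.imwrite(f"pics/{sys.argv[1]}.png",cv2.resize(im[80:260,170:450,::-1],None,fx=2.8,fy=2.8))
r,c=np.mgrid[80:230,235:310]; P=pts("top",d,r,c).reshape(-1,3)
q=P[(P[:,2]>.058)&(P[:,2]<.072)&(P[:,0]>.58)]
print("wall x",np.percentile(q[:,0],[2,50,98]).round(4),"y",np.percentile(q[:,1],[1,99]).round(3))
for y in (.0,.02,.05,.08,.11,.135):
    k=q[abs(q[:,1]-y)<.008]
    if len(k): print(y,"far x",np.percentile(k[:,0],96).round(4),"line near",round(.0429*y+.7525,4),"far",round(.0418*y+.8023,4))
E
python3 fe.py t2
```

```text
t 24.85 pos [0.5798 0.0668 0.0331] zdir 1.23 x [ 0. -0. -1.] F [-4.39  0.52  1.15] grip 1.001
wall x [0.6431 0.7315 0.7396] y [-0.005  0.145]
0.0 far x 0.7384 line near 0.7525 far 0.8023
0.02 far x 0.7396 line near 0.7534 far 0.8031
0.05 far x 0.7394 line near 0.7546 far 0.8044
0.08 far x 0.7384 line near 0.7559 far 0.8056
0.11 far x 0.7381 line near 0.7572 far 0.8069
0.135 far x 0.7366 line near 0.7583 far 0.8079
```

View pics/t2.png

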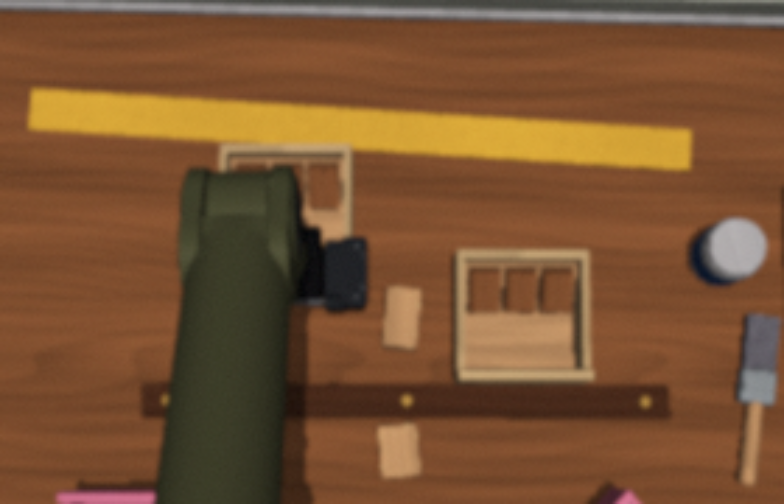

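>>> servo_tool --pt "0 0 0.25" --pt "0 0 0.3" --pt "0 0 0.3" --pt "0 0 0.25" --pt "0 0 0.2" --yaw '[0.1,0.1,0.1,0.1,0.1]'

```text
time: 25.4
position: [0.6123, 0.0671, 0.0332]
tool_rot: [0.025, 1.571, -0.025]
ft_force: [-4.2, 0.9, 1.1]
grip_width: 0.998
```

>>> servo_tool --pt "0 0 0.15" --pt "0 0 0.1" --pt "0 0 0.07" --pt "0 0 0" --pt "0 0 0" --yaw '[0,0,0,0,0]'

```text
time: 25.9
position: [0.6201, 0.0664, 0.0332]
tool_rot: [0.024, 1.57, -0.025]
ft_force: [-2.2, 0.5, 0.7]
grip_width: 1.002
```

```bash
python3 st.py; python3 fe.py t3
```

```text
t 25.9 pos [0.6201 0.0664 0.0332] zdir -1.79 x [ 0.001 -0.    -1.   ] F [-2.24  0.49  0.69] grip 1.002
wall x [0.678 0.772 0.781] y [-0.012  0.135]
0.0 far x 0.7758 line near 0.7525 far 0.8023
0.02 far x 0.7798 line near 0.7534 far 0.8031
0.05 far x 0.7789 line near 0.7546 far 0.8044
0.08 far x 0.7812 line near 0.7559 far 0.8056
0.11 far x 0.7805 line near 0.7572 far 0.8069
0.135 far x 0.7805 line near 0.7583 far 0.8079
```

View pics/t3.png

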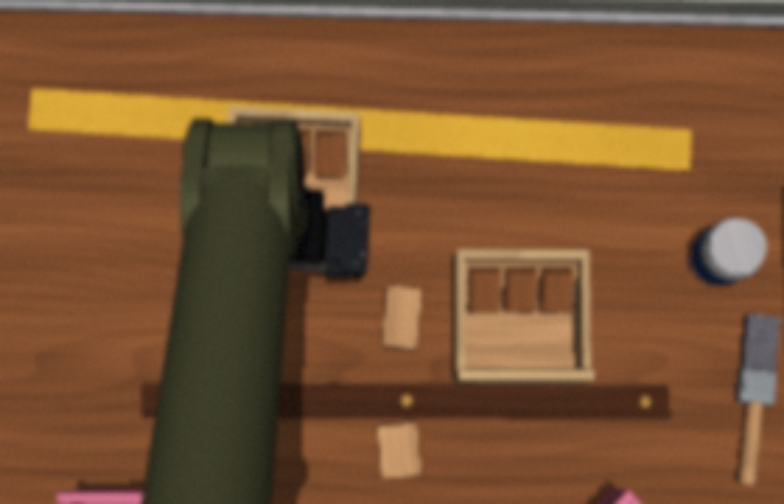

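>>> servo_tool --pt "0 0 -0.2" --pt "0 0 -0.5" --pt "0 0 -0.8" --pt "-0.5 0 -0.5" --pt "-1 0 0" --yaw '[0,0,0,0,0]'

```text
time: 26.45
position: [0.5669, 0.0679, 0.0691]
tool_rot: [0.024, 1.574, -0.025]
ft_force: [1.0, 0.8, -0.1]
grip_width: 1.001
```

>>> servo_tool --pt "-1 0 0" --pt "-1 0 0" --pt "-1 0 0" --pt "-1 0 -1" --pt "-1 0 -1" --yaw '[0,0,0,0,0]'

```text
time: 26.95
position: [0.5201, 0.0693, 0.1968]
tool_rot: [0.025, 1.568, -0.025]
ft_force: [-0.0, 0.5, -0.0]
grip_width: 1.0
```

>>> servo_tool --pt "0 0 -1" --pt "0 0 0" --pt "0 0 0" --pt "0 0 0" --pt "0 0 0" --yaw '[0,0,0,0,0]'

```text
time: 27.45
position: [0.4954, 0.0702, 0.1952]
tool_rot: [0.024, 1.571, -0.025]
ft_force: [0.5, 0.2, 0.2]
grip_width: 0.999
```

```bash
python3 st.py; python3 fe.py t4
python3 - <<'E'
from h import *
im,d=ctrl.get_image("scene"); cv2.imwrite("pics/s11.png",cv2.resize(im[120:320,170:480,::-1],None,fx=2.5,fy=2.5))
E
```

```text
t 27.45 pos [0.4954 0.0702 0.1952] zdir -1.8 x [ 0. -0. -1.] F [0.46 0.21 0.2 ] grip 0.999
wall x [0.6289 0.7513 0.7805] y [-0.012  0.139]
0.0 far x 0.7757 line near 0.7525 far 0.8023
0.02 far x 0.7791 line near 0.7534 far 0.8031
0.05 far x 0.7789 line near 0.7546 far 0.8044
0.08 far x 0.7806 line near 0.7559 far 0.8056
0.11 far x 0.7808 line near 0.7572 far 0.8069
0.135 far x 0.7768 line near 0.7583 far 0.8079
```

View pics/t4.png

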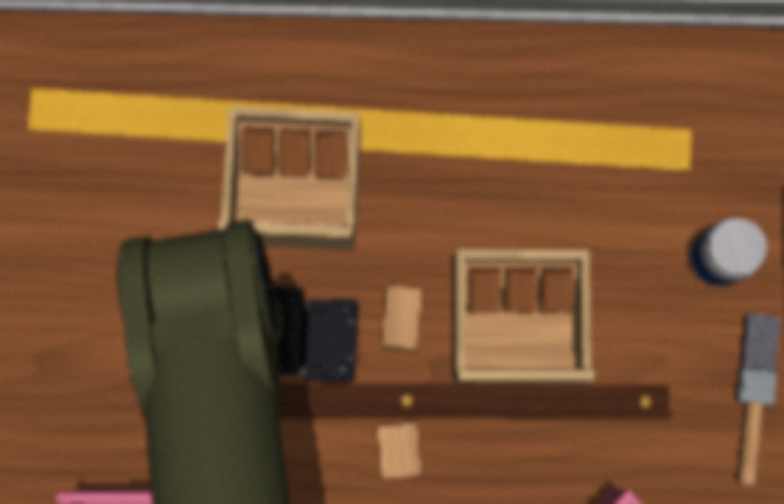

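View pics/s11.png

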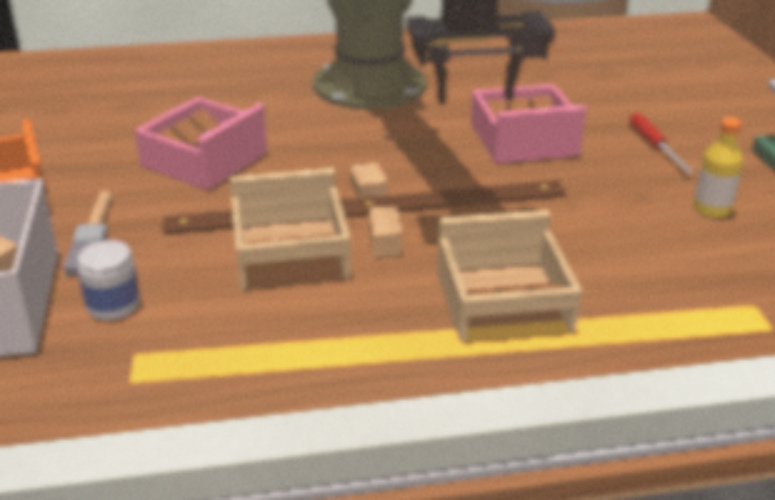

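Run:
```python
from h import *
d=ctrl.get_image("top")[1]
r,c=np.mgrid[155:230,322:392]; P=pts("top",d,r,c).reshape(-1,3); q=P[(P[:,2]>.05)&(P[:,2]<.1)]
(cx,cy),(w,h),a=cv2.minAreaRect(q[:,:2].astype(np.float32)); print("right crate",round(cx,4),round(cy,4),round(w,3),round(h,3),round(a,2))
print(ctrl.close_job())
```

```text
right crate 0.5468 -0.2043 0.149 0.151 0.96
the job is handed in; nothing more can be done
None
```

I tipped both crates, found the red stamp under the left one, and pushed that crate onto the dispatch line. The job was handed in at about 27.5 s, and no verdict was reported.

- **Left crate (stamped):** I meant to tip it to about 52°, but it went to about 59°. The contact point on the finger was further out than I had assumed. It stayed short of tipping over and came down under control until flat. The stamp showed clearly in the scene picture.
- **Right crate (bare wood):** I tipped it to about 52° with the corrected figures, then lowered it back flat. At the end it measured within about 3 mm of where it started, still at the bench stop.
- **Push to the line:** I pushed low with both open fingers. There was one brief reading of about 8 N sideways and 6 N upward, which settled at once. In the last picture the far edge is at x ≈ 0.776–0.781 along its whole width. The line there runs from about 0.754 to 0.806, and the edge is nearly parallel to it.
- **Everything else:** the block, blank, tin, brush, glue bottle, screwdriver and pink crates look unmoved in the last pictures. I checked these by eye and did not measure them. The gripper was clear of everything when I handed in.

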